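Reset the stirrer interlock

TASK

Re-arm the stirrer at its control box: with the fingertips push the sliding guard all the way back to bare the keys, then press the two round reset keys fully down together, one fingertip on each, hold both down for at least two seconds, and let both spring up again. Leave the guard open, do not press the square key between the round ones, and leave the things lying round the box where they are: nothing is to be gripped or picked up.

Things in the scene. Friction and masses are not known exactly. Their poses are not given: they have to be found in the camera images.
- control_box: grey box fixed to the bench, 190 (its x, front to back) x 170 (y) x 60 mm high, turned by up to 0.5 rad. Origin: centre of its underside; x points to its back, away from the robot, y to its left. Rails along x at y = +-62 mm (8 mm wide, tops 79 mm above the bench) carry the guard. The keys stand in a row along y at x = -50 mm, under the guard at first. At x = +77 mm small lamps, 8 mm high.
- guard (a joint): slide of the guard along the box's +x, in m: 0 = shut over the keys, 0.070 = fully back (end stop). Starts between 0 and 0.012. It drags with about 1.5 N and stays where it is left.
- guard_face (a point): middle of the upright front face of the guard's black thumb wedge, at x = -60 mm + guard value, y = 0, z = 88 mm in the box's frame. The face looks to the box's -x, is 80 mm wide and 20 mm high (78 to 98 mm above the bench); behind it the wedge slopes down over 40 mm. The guard's clear plate runs from 25 mm before the face to 45 mm behind it, 114 mm wide, 4 mm thick.
- key_left (a joint): travel of the left (+y of the box) round reset key, in m: 0 = up, 0.008 = fully down (stop). Spring: about 1.2 N to start, 3.6 N fully down; it springs back by itself.
- key_left_top (a point): centre of the flat top of the left round key, 26 mm across, black; 70 mm above the bench when up; at x = -50, y = +28 mm in the box's frame
- key_right (a joint): travel of the right (-y of the box) round reset key, as for the left one
- key_right_top (a point): centre of the flat top of the right round key, the twin of the left one, at x = -50, y = -28 mm in the box's frame: the two are 56 mm apart along the box's y
- key_square (a joint): travel of the square key, in m: 0 = up, 0.005 = fully down; it must not be pressed
- key_square_top (a point): centre of the top of the square key, 18 x 18 mm, half-way between the round keys and 4 mm lower than they are (66 mm above the bench)
- petri_0: loose petri dish, 70 mm across, 17 mm high, left of the control box; origin at the centre of its underside. To be left alone.
- screw_cap_0: loose cream screw cap, 44 mm across, 23 mm high, left of the control box near its front; origin at the centre of its underside. To be left alone.
- syringe: loose 20 mL syringe lying on the right of the control box, 130 mm long, 20 mm high; origin at the centre of its underside. To be left alone.
- vial_white: loose small white bottle, 25 mm across, 54 mm high, right of the control box towards its back; origin at the centre of its underside. To be left alone.
- spanner_10: loose open-ended spanner lying in front of the control box, 162 mm long, 8 mm high; origin at the centre of its underside. To be left alone.

How it is judged:
By the outcome, as a careful person would: the job done as asked, in the order asked, and still so for the second after the job is handed in, with the robot touching nothing.
It also fails if it takes over 45 s, if anything falls off the work surface, if the arm or the gripper's body presses on something with over 40 N, if the wrist force passes 120 N, or if a joint passes its speed limit or range.

ROBOT

A 6-joint arm with a two-finger parallel gripper is mounted at the origin on a cart in front of the work surface, level with it; the furniture and walls round the work are solid. World frame = base frame: x ahead of the robot, y to its left, z up, the work surface at z = 0. Lengths are in m, angles in rad, forces in N, time in s.
With the tool pointing down it reaches from about 0.3 to 1 m from the base axis. Payload 5.1 kg.
Tool frame: the origin (TCP) lies midway between the tips of the shut fingers; the grasp point (between the pads) lies 19 mm behind it; z points along the fingers, y is the line along which they close (so a half turn about z gives the same grasp; the last joint's range is limited). The gripper opens to 95 mm and grips with 3 to 60 N. Pads are 20 mm wide; open, the fingers measure 119 mm over their backs; the gripper's body (75 mm by 180 mm) begins 59 mm behind the grasp point.
Start: joints at [-1.245, 0.124, 1.65, -0, 1.367, -0.083], TCP at [0.258, -0.596, 0.215] pointing down, gripper open.
Joint ranges: [-2.61, 2.61], [-1.02, 2.33], [0.03, 2.71], [-1.35, 4.49], [0.32, 2.68], [-2.91, 2.91]. Speed limits (rad/s): [2.57, 2.57, 3.14, 3.14, 3.14, 3.14].

INTERFACE

Orientations are given as a unit quaternion [w, x, y, z].
In Python, from workcell import telemetry, optics, env gives the robot as it stands.
- The arm moves only by the tool apply_moves, never from a script. Its arguments are lists of equal length, an entry for each row: "xyz": the shift along the tool's x, y, z in units of 40 mm (1.0 is 40 mm), a list of three; "turn": the turn about the tool's z in units of 10 degrees (1.0 is 10 degrees); "fingers": the closure in counts, from 0 (fully open) to 255 (shut). In form: {"xyz": [[dx, dy, dz], ...], "turn": [turn, ...], "fingers": [fingers, ...]}. A call has 1 to 12 rows; each row is the pose to reach, as a shift and turn from the pose commanded when the call began, along the tool's axes at that moment; what a row does not reach only later rows make up. A row lasts 1/8 s, in which the tool goes at most 62.5 mm and 10.7 degrees, less where a joint would pass 70% of its speed; a pose out of reach is approached as far as the arm can. A call with a gripper value outside its range is refused whole. The fingers move at their own pace and stop on an object; the grip force is fixed at half the most. Time passes only in rows, so rows that repeat a pose let the fingers close. It gives the time, the measured TCP pose, the force, the opening and the grip force at its end, in the units of the state.
- telemetry.get_state(): the state, without advancing time (a new reading comes with each control period).
- optics.snapshot(name): name is "side" or "top"; returns the picture (384x512x3 uint8, blue, green, red); there is no depth.
- optics.camera_info(name): a dict with "fx", "fy", "cx", "cy" (pixels), "R" (3x3) and "t" (3): a world point X has camera coordinates R X + t. Camera axes: x right, y down, z forward; pixel columns grow to the right and rows downward; lengths in m; the calibration is good to about 2 mm. A picture is of the moment at which its call begins. camera_info takes no time and is no camera call.
- env.job_done(): hands the job in; it is judged then, once.
The state is a dict: "t": time; "joint_positions": joint angles; "qd": joint speeds; "effort": joint torques, N m; "position": TCP position; "eef_rot": TCP orientation; "contact_force": force on the tool from outside, world axes, zero at the start; "ft_torque": the same for the moment, N m; "width": finger opening in m; "grasp_force": force on a finger pad.
Only numpy, scipy, OpenCV 4.12 (cv2) and the standard library are available. Lean on these libraries where they do the work, as an engineer would, in place of code of your own. Each camera call takes 0.05 s, during which the arm holds its last target. There are 200 camera calls.

## Working session

There is one attempt and no reset: what is moved stays moved. The work goes in short steps, Python scripts to look and compute and a tool call to move; the robot and the scene stay as the last step left them, time stands still between calls to the robot, and variables do not carry over. Pictures are saved under pics/ and viewed, at most 10 in all, crops included, and the job is handed in when it is done.

Besides the shell and the picture viewer there is one more tool, called after "Emit:" as name(argument=value, ...) on one line, values as JSON. apply_moves: Moves the arm, as the interface text tells. Its arguments: {"type":"object","properties":{"xyz":{"type":"array"},"turn":{"type":"array"},"fingers":{"type":"array"}},"required":["xyz","turn","fingers"]}

```bash
mkdir -p pics; python3 - <<'E'
from workcell import telemetry, optics
import cv2
for n in("top","side"):
    cv2.imwrite(f"pics/{n}0.png",optics.snapshot(n)); c=optics.camera_info(n); print(n,c)
s=telemetry.get_state(); print(s)
E
```

```text
top {'fx': 429.675515151953, 'fy': 429.675515151953, 'cx': 250.53308634376128, 'cy': 194.96566054053338, 'R': array([[-0.01409597, -0.99968117, -0.02094926],
       [-0.99178659,  0.01664221, -0.12681636],
       [ 0.12712456,  0.0189896 , -0.99170497]]), 't': array([-0.00488472,  0.53161034,  0.96625847])}
side {'fx': 479.8370786365511, 'fy': 479.8370786365511, 'cx': 260.230544045233, 'cy': 188.43487341666057, 'R': array([[ 0.99405893, -0.10856469, -0.00778088],
       [-0.04882524, -0.38088664, -0.92333172],
       [ 0.09727759,  0.91822605, -0.38392446]]), 't': array([-0.55112679,  0.10162248,  1.12701554])}
{'t': 0.1, 'joint_positions': array([-1.24457527e+00,  1.24403902e-01,  1.65149104e+00,  1.61978762e-05,
        1.36749138e+00, -8.25935536e-02]), 'qd': array([-0.00191723, -0.00123113, -0.00394762, -0.00161855,  0.00052368,
        0.00049149]), 'effort': array([ 1.68361044e-04, -4.18880582e+01, -3.61096251e+01,  7.77001726e-02,
        4.61600348e-02, -6.83630219e-05]), 'position': array([ 0.25819121, -0.5959128 ,  0.21356068]), 'eef_rot': array([-8.91150916e-04,  9.79181406e-01,  2.02985148e-01, -1.01104698e-04]), 'contact_force': array([-0.53996892,  0.47035013,  0.52566566]), 'ft_torque': array([-0.01395549, -0.09332162, -0.05763144]), 'grasp_force': 0.0, 'width': 0.0952388771647508}
```

View pics/top0.png

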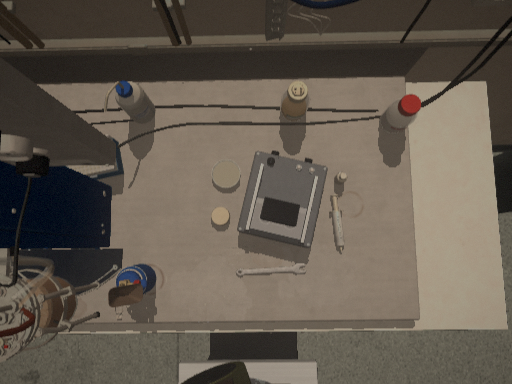

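View pics/side0.png

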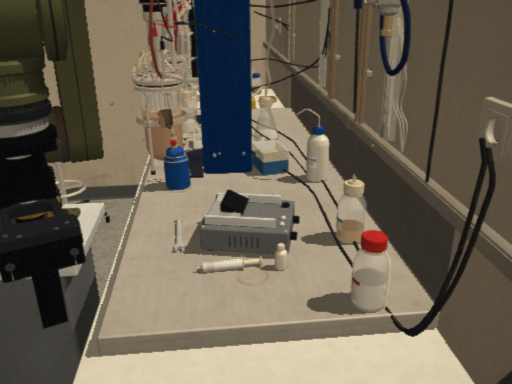

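The top view shows the box at about (283,198) px, the black wedge at (280,211) and bright rails on both sides. The syringe is at (338,222), the spanner at (272,270), the cap at (220,216) and the petri dish at (227,175).

```bash
cat > h.py <<'E'
import numpy as np
from workcell import optics
def ray(n,uv,z):
    c=optics.camera_info(n); R,t=np.array(c['R']),np.array(c['t'])
    d=R.T@np.array([(uv[0]-c['cx'])/c['fx'],(uv[1]-c['cy'])/c['fy'],1]); o=-R.T@t
    return o+d*(z-o[2])/d[2]
def proj(n,X):
    c=optics.camera_info(n); p=np.array(c['R'])@X+c['t']
    return np.array([c['fx']*p[0]/p[2]+c['cx'],c['fy']*p[1]/p[2]+c['cy']])
E
python3 - <<'E'
import cv2,numpy as np
from h import *
im=cv2.imread("pics/top0.png"); g=cv2.cvtColor(im,cv2.COLOR_BGR2GRAY)
x0,y0,x1,y1=225,145,355,260
c=cv2.resize(im[y0:y1,x0:x1],None,fx=5,fy=5,interpolation=cv2.INTER_CUBIC)
c=cv2.convertScaleAbs(c,alpha=1.4,beta=10)
cv2.imwrite("pics/crop0.png",c)
m=np.zeros_like(g); m[190:230,255:305]=(g[190:230,255:305]<38)*255
cs,_=cv2.findContours(m,cv2.RETR_EXTERNAL,cv2.CHAIN_APPROX_NONE)
k=max(cs,key=cv2.contourArea); r=cv2.minAreaRect(k); print(cv2.contourArea(k),r)
for p in cv2.boxPoints(r): print(p,ray("top",p,.098).round(4),ray("top",p,.078).round(4))
E
```

```text
0.0 ((292.5, 225.0), (1.0, 0.0), 180.0)
[293. 225.] [ 0.4565 -0.1048  0.098 ] [ 0.4576 -0.1064  0.078 ]
[293. 225.] [ 0.4565 -0.1048  0.098 ] [ 0.4576 -0.1064  0.078 ]
[292. 225.] [ 0.4566 -0.1027  0.098 ] [ 0.4577 -0.1042  0.078 ]
[292. 225.] [ 0.4566 -0.1027  0.098 ] [ 0.4577 -0.1042  0.078 ]
```

View pics/crop0.png

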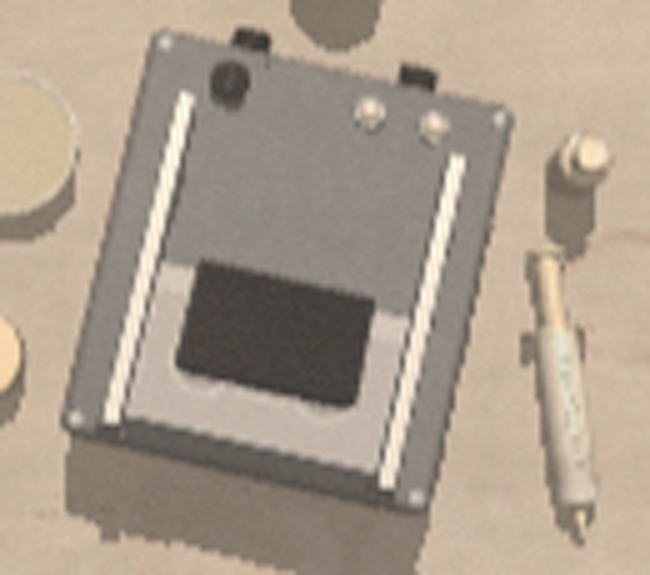

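The crop shows the box turned about -0.22 rad. Its top corners are at crop px (163,33), (510,112), (425,508) and (66,430), and the wedge's front edge runs from (178,370) to (355,408). I'll get the pose from the corners, rails and wedge.

```bash
python3 - <<'E'
import cv2,numpy as np
from h import *
im=cv2.imread("pics/top0.png"); g=cv2.cvtColor(im,cv2.COLOR_BGR2GRAY)
f=lambda p:((p[0]+.5)/5-.5+225,(p[1]+.5)/5-.5+145)
loc=[];wor=[]
# box top corners (z .06)
for p,l in zip([(157,29),(514,108),(426,511),(63,431)],[(.095,.085),(.095,-.085),(-.095,-.085),(-.095,.085)]):
    wor.append(ray("top",f(p),.06)[:2]);loc.append(l)
# bright rails (z .079): long axis of mask
m=cv2.inRange(g[145:260,225:355],170,255); cs,_=cv2.findContours(m,cv2.RETR_EXTERNAL,cv2.CHAIN_APPROX_NONE)
for k in cs:
    if cv2.contourArea(k)>40:
        r=cv2.minAreaRect(k);u=np.array(r[0])+[225,145];print("rail",r,ray("top",u,.079))
wor=np.array(wor);loc=np.array(loc)
a,b=loc-loc.mean(0),wor-wor.mean(0)
yaw=np.arctan2((a[:,0]*b[:,1]-a[:,1]*b[:,0]).sum(),(a*b).sum())
R=np.array([[np.cos(yaw),-np.sin(yaw)],[np.sin(yaw),np.cos(yaw)]]);c=wor.mean(0)
print("box",c,yaw,"res mm",((wor-c)@R-loc)*1e3)
for p in [(188,92),(113,422),(458,155),(388,487)]: print("rail end",(ray("top",f(p),.079)[:2]-c)@R)
m=np.zeros_like(g); m[190:230,255:305]=(g[190:230,255:305]<85)*255
cs,_=cv2.findContours(m,cv2.RETR_EXTERNAL,cv2.CHAIN_APPROX_NONE); k=max(cs,key=cv2.contourArea);r=cv2.minAreaRect(k);print(cv2.contourArea(k),r)
for p in cv2.boxPoints(r): print("wedge",p,(ray("top",p,.098)[:2]-c)@R,(ray("top",p,.078)[:2]-c)@R)
from workcell import telemetry
s=telemetry.get_state();print(s['position'])
def w(l):return c+R@np.array(l)
for n,l in dict(kl=(-.05,.028),kr=(-.05,-.028),face=(-.06,0)).items():print(n,w(l))
E
```

```text
box [ 0.51986063 -0.08588002] -0.24037463709747764 res mm [[-0.89317954 -1.92435153]
 [-1.03300871  1.29264378]
 [ 1.73903502  2.46433963]
 [ 0.18715322 -1.83263188]]
rail end [0.06471682 0.0619427 ]
rail end [-0.08664299  0.06146187]
rail end [ 0.06333168 -0.0616364 ]
rail end [-0.08741015 -0.0621229 ]
817.0 ((279.84832763671875, 211.15728759765625), (37.25172424316406, 23.760154724121094), 12.994617462158203)
wedge [259.0281  218.54492] [-0.05973572  0.04088368] [-0.05832833  0.0412315 ]
wedge [264.37082 195.39325] [-0.00799113  0.04074423] [-0.00546803  0.04108905]
wedge [300.66855 203.76965] [-0.00840328 -0.03990629] [-0.00588907 -0.04130046]
wedge [295.32584 226.92133] [-0.0599264 -0.0392391] [-0.05852312 -0.04061889]
[ 0.25819121 -0.5959128   0.21356068]
kl [ 0.47796405 -0.04678173]
kr [ 0.46463232 -0.10117166]
face [ 0.4615857  -0.07159603]
```

Emit:
apply_moves(xyz=[[8.67,-10.9,0],[8.67,-10.9,0],[8.67,-10.9,0],[8.67,-10.9,0],[8.67,-10.9,0],[8.67,-10.9,0],[8.67,-10.9,0],[8.67,-10.9,0],[8.67,-10.9,0],[8.67,-10.9,0],[8.67,-10.9,0],[8.67,-10.9,0]], turn=[3.72,3.72,3.72,3.72,3.72,3.72,3.72,3.72,3.72,3.72,3.72,3.72], fingers=[137,137,137,137,137,137,137,137,137,137,137,137])

```text
t: 1.6
position: [0.403, -0.0598, 0.2145]
eef_rot: [0.0, 0.993, -0.121, -0.0]
contact_force: [-0.3, 0.8, -0.8]
width: 0.044
grasp_force: 0.0
```

Emit:
apply_moves(xyz=[[0,-0.06,1.2],[0,-0.06,2.4],[0,-0.06,3.2],[0,-0.06,3.2],[0.5,-0.06,3.2],[0.9,-0.06,3.2],[1.1,-0.06,3.2],[1.3,-0.06,3.2],[1.5,-0.06,3.2],[1.7,-0.06,3.2],[1.7,-0.06,3.2]], turn=[0,0,0,0,0,0,0,0,0,0,0], fingers=[137,137,137,137,137,137,137,137,137,137,137])

```text
t: 2.98
position: [0.4704, -0.0724, 0.0866]
eef_rot: [-0.0, 0.993, -0.12, 0.0]
contact_force: [-0.2, -0.2, -0.1]
width: 0.0441
grasp_force: 0.0
```

```bash
python3 - <<'E'
from h import *
import cv2
a=optics.snapshot("top")[145:260,225:355]; b=optics.snapshot("side")[160:280,180:320]
f=lambda c:cv2.resize(cv2.convertScaleAbs(c,alpha=1.4,beta=10),(400,370),interpolation=cv2.INTER_CUBIC)
cv2.imwrite("pics/p1.png",np.hstack([f(a),f(b)]))
E
```

```text
(no output)
```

View pics/p1.png

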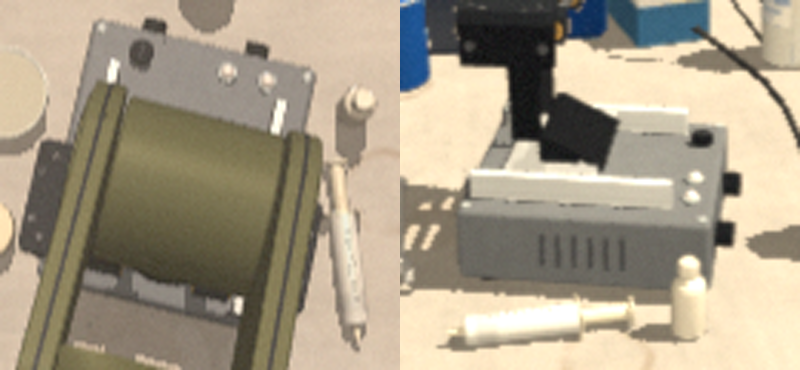

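The side view shows the finger touching the wedge face, with the guard already slid back a little. I'll go on to the stop.

Emit:
apply_moves(xyz=[[0.2,0,0],[0.4,0,0],[0.6,0,0],[0.8,0,0],[1.0,0,0],[1.15,0,0],[1.25,0,0],[1.25,0,0]], turn=[0,0,0,0,0,0,0,0], fingers=[137,137,137,137,137,137,137,137])

```text
t: 4.08
position: [0.5188, -0.0844, 0.0867]
eef_rot: [0.0, 0.993, -0.12, 0.0]
contact_force: [-2.2, -0.7, -0.0]
width: 0.0439
grasp_force: 0.4
```

Emit:
apply_moves(xyz=[[0.05,0,0],[0.1,0,0],[0.1,0,0]], turn=[0,0,0], fingers=[137,137,137])

```text
t: 4.45
position: [0.5192, -0.0845, 0.0867]
eef_rot: [-0.0, 0.993, -0.12, -0.004]
contact_force: [-13.2, 2.1, 8.5]
width: 0.0438
grasp_force: 6.8
```

Emit:
apply_moves(xyz=[[-0.4,0.03,0],[-0.9,0.03,0],[-1.3,0.03,0],[-1.3,0.03,0],[-1.3,0.03,0.2]], turn=[0,0,0,0,0], fingers=[137,137,137,137,137])

```text
t: 5.08
position: [0.473, -0.0744, 0.0797]
eef_rot: [0.0, 0.993, -0.12, 0.002]
contact_force: [0.1, 0.5, -0.4]
width: 0.0438
grasp_force: 0.0
```

```bash
python3 - <<'E'
from h import *
import cv2
b=optics.snapshot("side")[160:270,180:320]
cv2.imwrite("pics/p2.png",cv2.resize(cv2.convertScaleAbs(b,alpha=1.6,beta=15),None,fx=5,fy=5,interpolation=cv2.INTER_CUBIC))
E
```

```text
(no output)
```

View pics/p2.png

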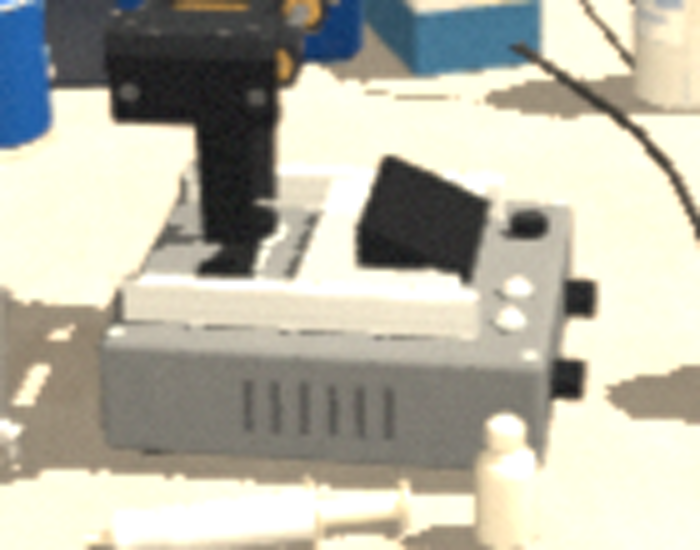

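The guard is fully back and the fingertips stand above the keys. Next I'll press.

Emit:
apply_moves(xyz=[[0,0,0.1],[0,0,0.2],[0,0,0.3],[0,0,0.4],[0,0,0.46],[0,0,0.46]], turn=[0,0,0,0,0,0], fingers=[137,137,137,137,137,137])

```text
t: 5.88
position: [0.4718, -0.0741, 0.0621]
eef_rot: [0.0, 0.993, -0.12, -0.0]
contact_force: [-7.0, 1.4, 14.3]
width: 0.0438
grasp_force: 6.8
```

Emit:
apply_moves(xyz=[[0,0,0.03],[0,0,0.05],[0,0,0.05],[0,0,0.05]], turn=[0,0,0,0], fingers=[137,137,137,137])

```text
t: 6.38
position: [0.4719, -0.0741, 0.062]
eef_rot: [0.0, 0.993, -0.12, -0.001]
contact_force: [-12.3, 2.0, 25.4]
width: 0.0437
grasp_force: 12.5
```

Both tips are against the stop: z is 62 mm and the force rises without further travel. I'll hold here.

Emit:
apply_moves(xyz=[[0,0,0],[0,0,0],[0,0,0],[0,0,0],[0,0,0],[0,0,0],[0,0,0],[0,0,0],[0,0,0],[0,0,0],[0,0,0],[0,0,0]], turn=[0,0,0,0,0,0,0,0,0,0,0,0], fingers=[137,137,137,137,137,137,137,137,137,137,137,137])

```text
t: 7.88
position: [0.4719, -0.0741, 0.062]
eef_rot: [0.0, 0.993, -0.12, -0.001]
contact_force: [-11.9, 2.5, 24.5]
width: 0.0439
grasp_force: 12.4
```

Emit:
apply_moves(xyz=[[0,0,0],[0,0,0],[0,0,0],[0,0,0],[0,0,0],[0,0,0],[0,0,0],[0,0,0],[0,0,0],[0,0,0],[0,0,0],[0,0,0]], turn=[0,0,0,0,0,0,0,0,0,0,0,0], fingers=[137,137,137,137,137,137,137,137,137,137,137,137])

```text
t: 9.38
position: [0.4719, -0.0741, 0.062]
eef_rot: [0.0, 0.993, -0.12, -0.001]
contact_force: [-12.8, 2.6, 25.1]
width: 0.044
grasp_force: 12.4
```

```bash
python3 - <<'E'
from workcell import telemetry
s=telemetry.get_state();print(s['t'],s['position'],s['contact_force'],s['ft_torque'])
E
```

```text
9.375 [ 0.47189886 -0.07410682  0.06200335] [-12.81127052   2.64068315  25.11149193] [ 0.63170366  2.37459201 -0.02609419]
```

Emit:
apply_moves(xyz=[[0,0,-0.3],[0,0,-0.8],[0,0,-1.5],[-1.5,0,-2.5],[-3,0,-4],[-4,0,-5],[-4,0,-5],[-4,0,-5],[-4,0,-5]], turn=[0,0,0,0,0,0,0,0,0], fingers=[137,137,137,137,137,137,137,137,137])

```text
t: 10.5
position: [0.3162, -0.0359, 0.257]
eef_rot: [-0.0, 0.993, -0.12, -0.001]
contact_force: [-0.4, 1.1, -0.4]
width: 0.044
grasp_force: 0.0
```

```bash
python3 - <<'E'
from h import *
import cv2
a=optics.snapshot("top")[145:285,205:355]; b=optics.snapshot("side")[160:280,180:320]
f=lambda c:cv2.resize(cv2.convertScaleAbs(c,alpha=1.4,beta=10),(400,370),interpolation=cv2.INTER_CUBIC)
cv2.imwrite("pics/p3.png",np.hstack([f(a),f(b)]))
E
```

```text
(no output)
```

View pics/p3.png

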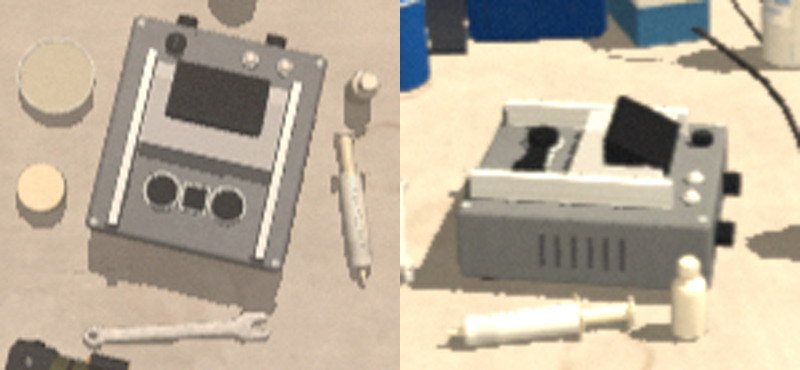

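Guard open, keys up, loose things undisturbed. The keys are at about (266,217) and (290.5,222.5) px. I'll check their position against where the tips pressed, and the guard value.

```bash
python3 - <<'E'
from h import *
y=-.2405;R=np.array([[np.cos(y),-np.sin(y)],[np.sin(y),np.cos(y)]]);p=np.array([.4719,-.0741])
for u in[(162,190),(228,205)]: print(((ray("top",(205+u[0]/2.667,145+u[1]/2.643),.07)[:2]-p)@R).round(4))
for u in[(166,118),(260,137)]: print("face",((ray("top",(205+u[0]/2.667,145+u[1]/2.643),.098)[:2]-np.array([.5199,-.0859]))@R).round(4))
E
```

```text
[-0.0015  0.0276]
[-0.0015 -0.0287]
face [0.0057 0.0374]
face [ 0.0072 -0.0406]
```

```bash
python3 -c "
from workcell import env; print(env.job_done())"
```

```text
the job is handed in; nothing more can be done
None
```

I pushed the guard back to its end stop, held both round keys fully down for about 3.5 s and let them spring up. The square key and the loose things were left untouched, and the job is handed in at about 10.6 s.

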